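# Pinch a drilled block in the bench ratchet clamp

### The arm

A 6-joint arm with a two-finger parallel gripper is mounted at the origin on the work surface. World frame = base frame: x ahead of the robot, y to its left, z up, the work surface at z = 0. Lengths are in m, angles in rad, forces in N, time in s.
With the tool pointing down it reaches from about 0.35 to 0.875 m from the base axis. Payload 4.2 kg.
Tool frame: the origin (TCP) lies at the very end of the fingers, on their centre line; the grasp point (between the pads) lies 19 mm behind it; z points along the fingers, y is the line along which they close (so a half turn about z gives the same grasp; the last joint's range is limited). The gripper opens to 87 mm and grips with 3 to 60 N. Pads are 19 mm wide; open, the fingers measure 117 mm over their backs; the gripper's body (75 mm by 190 mm) begins 51 mm behind the grasp point.
Start: joints at [1.558, 0.385, 0.008, 0, -1.194, -0.259], TCP at [0.168, 0.602, 0.223] pointing down, gripper open.
Joint ranges: [-3.14, 3.14], [-1.21, 2.06], [-1.07, 1.41], [-3.16, 2.05], [-2.99, -0.16], [-3.1, 3.1]. Speed limits (rad/s): [2.79, 2.79, 3.14, 3.14, 3.14, 3.14].

### API

Orientations are given as [roll, pitch, yaw] about the fixed x, y, z axes, in that order (R = Rz(yaw) Ry(pitch) Rx(roll)).
In Python, from bench import sensors, optics, ticket gives the robot as it stands.
- The arm moves only by the tool play_rows, never from a script. Its argument "series" is a list of rows, each a list of 5 numbers: the finger opening in mm, from 0 to 87, then the shift along the tool's x, y, z in units of 30 cm (1.0 is 30 cm), then the turn about the tool's z in units of pi rad (1.0 is pi rad). A call has 1 to 8 rows; each row is the pose to reach, as a shift and turn from the pose commanded when the call began, along the tool's axes at that moment, turning the shorter way round; what a row does not reach only later rows make up. A row lasts 1/12 s, in which the tool goes at most 41.7 mm and 7.16 degrees, less where a joint would pass 70% of its speed; a pose out of reach is approached as far as the arm can. A call with a number of a shift or a turn outside -1 to 1 is refused whole. A call with a gripper value outside its range is refused whole. The fingers move at their own pace and stop on an object; "newtons" is the grip in N (left out, the last holds). Time passes only in rows, so rows that repeat a pose let the fingers close. It gives the time, the measured TCP pose, the force, the opening and the grip force at its end, in the units of the state.
- sensors.state(): the state, without advancing time (a new reading comes with each control period).
- optics.snapshot(name): name is "side" or "top"; returns a dict with "img" (420x560x3 uint8, red, green, blue), "mtx" (3x3 intrinsics, pixels), "extrinsics" (4x4, takes a point from world to camera coordinates). Camera axes: x right, y down, z forward; pixel columns grow to the right and rows downward; lengths in m; the calibration is good to about 2 mm. A picture is of the moment at which its call begins. There is no depth.
- ticket.hand_in(): hands the job in; it is judged then, once.
The state is a dict: "time_s": time; "q": joint angles; "qvel": joint speeds; "tau": joint torques, N m; "tool_pos": TCP position; "tcp_rot": TCP orientation; "contact_force": force on the tool from outside, world axes, zero at the start; "wrist_torque": the same for the moment, N m; "gripper_width": finger opening in m; "grip_force": force on a finger pad.
Only numpy, scipy, OpenCV 4.12 (cv2) and the standard library are available. Lean on these libraries where they do the work, as an engineer would, in place of code of your own. Each camera call takes 0.05 s, during which the arm holds its last target. There are 200 camera calls.

### The job

Lay the short drilled timber block lengthwise in the bench clamp, midway across its board and between the fixed jaw and the sprung foot, and let go of it; then pump the clamp's two upright grips, working the clamp by these grips only, until the foot has pushed the block home against the fixed jaw and its spring is clearly pressed in, but not so hard that the spring bottoms and crushes the wood. Finish while still holding the grips squeezed, with the block held firm, and leave the other things on the bench where they are.

Things in the scene. Friction and masses are not known exactly. Their poses are not given: they have to be found in the camera images.
- block_center (a point): centre of the loose pale timber block, 70 mm long (its x axis), 44 mm wide (y), 40 mm high, about 90 g; two dark 10 mm drill marks on its top. It lies flat on the bench, to the left or to the right of the clamp; the longer, lower batten lies on the other side.
- block: the same block; origin at the centre of its underside, axes as above
- clamp: ratchet clamp bolted on a board 345 x 110 x 15 mm lying roughly left to right; the board's top, 15 mm over the bench, is the bed. Origin on the bench below the middle between the grips; x runs along the clamp towards the fixed jaw, y across, z up. Head: top 80 mm over the bench, x -65 to +45 mm, 52 mm across. Fixed jaw: steel, 80 mm across, 50 mm over the bed, face at x = 214 mm, 30 mm thick
- jaw_face (a point): middle of the fixed jaw's face, 20 mm above the bed (half the block's height); axes as those of clamp. The block belongs on its -x side, length along x: centre at x = -35 mm when home against the jaw. It may be laid a few mm short: the foot slides it home
- foot_face (a point): middle of the rubber-faced square foot (36 x 36 mm, upright) that comes towards the fixed jaw; its centre is 1 mm above the block's mid-height. At the start 96 to 116 mm from the fixed jaw
- foot: the foot with its stem; its origin is not a useful point
- ram: toothed steel bar through the head with an upright plate at its front end that carries the foot, all lower than 57 mm over the bench; its origin is not a useful point. Not to be pushed by hand
- ram_travel (a joint): how far the ram has come out of the head towards the fixed jaw, m (0 to 0.075; starts at 0 to 0.020). Friction of 12 N holds it wherever it stops
- foot_squeeze (a joint): how far the foot is pressed back against its spring, m: 0 = foot free, 0.015 = spring bottomed. 1.5 N per mm. About 6 to 9 mm is a good clamping pressure
- grips_mid (a point): point half-way between the two upright rubber grips on the head and half-way up them, 112 mm over the bench; axes as clamp. The grips are plates 10 mm thick (x), 26 mm wide (y), 82 to 140 mm over the bench, one each side along x: 67 mm over their outer faces when free, 44 mm fully squeezed. Linked: both move inwards equally, and spring back when let go
- grip_squeeze (a joint): how far each grip is in, m: 0 free, 0.0115 fully squeezed. Closing, a pawl catches the ram's 5 mm teeth and drives the ram out 1 mm per mm; opening, the ram stays. A full squeeze and release gains about 10 mm. Force on each grip: 2 to 3 N for return springs plus half the ram's load (12 N friction + foot spring): 9 N with the foot free, 13 N at 6 mm of foot squeeze, 18 N at 13 mm
- grip_rear: the grip farther from the fixed jaw; its origin is not a useful point
- grip_front: the grip nearer the fixed jaw; its origin is not a useful point
- batten: bystander: timber batten 150 x 34 x 22 mm (x, y, z) lying flat, origin at the centre of its underside
- tin: bystander: open round steel tin of fencing staples, 80 mm across, 55 mm high, origin at the centre of its underside
- tray: bystander: clear plastic divided tray, 150 x 200 x 35 mm, origin at the centre of its underside
- mallet: bystander: rubber mallet lying down, head 60 mm thick and 85 mm long at its origin, handle 200 mm towards -x
- pliers: bystander: pliers lying flat, origin at the pivot, handles 110 mm towards -x
- tape: bystander: tape measure 70 x 40 x 65 mm, origin at the centre of its underside
Things that resemble listed ones, but are neither listed nor needed, are in the scene too. What is shaped like the block but turquoise is not meant.

How it is judged:
On the way, in this order (a step that is already met when the one before it is completed fails the run):
1. the block lies on the clamp's board between foot and fixed jaw, lengthwise and midway, and is let go while the foot's spring is still free (x of block_center in the frame of jaw_face between -0.085 and -0.03 m and y of block_center in the frame of jaw_face between -0.015 and 0.015 m and z of block_center in the frame of jaw_face between -0.005 and 0.004 m and angle between the x axis of block_center and the x axis of jaw_face, either way round below 0.25 rad and contact force between the fingers and block below 0.2 N and value of joint foot_squeeze below 0.002 m), for 0.2 s.
2. pumping the grips has brought the foot onto the block and pressed its spring in (value of joint foot_squeeze above 0.003 m and contact force between foot and block above 3 N), for 0.1 s.
At the end, for the whole second after the job is handed in: The block rests on the board against the fixed jaw (4 mm), lengthwise (0.1 rad), within 15 mm of midway, untouched by the fingers; the foot presses it with its spring in by 3 to 12.5 mm; the fingers still squeeze the grips (in by over 1.5 mm, over 2 N on a grip) (all of step 2 and x of block_center in the frame of jaw_face between -0.039 and -0.031 m and y of block_center in the frame of jaw_face between -0.015 and 0.015 m and z of block_center in the frame of jaw_face between -0.005 and 0.004 m and angle between the x axis of block_center and the x axis of jaw_face, either way round below 0.1 rad and value of joint foot_squeeze below 0.0125 m and contact force between the fingers and block below 0.2 N and value of joint grip_squeeze above 0.0015 m and (contact force between the fingers and grip_rear above 2 N or contact force between the fingers and grip_front above 2 N) and linear speed of block below 0.01 m/s); the arm keeps its last pose, push and grip.
It fails at once if the foot's spring is driven to its end and crushes the wood (pressed in more than 13.5 mm) (value of joint foot_squeeze above 0.0135 m).
It fails at once if the ram or foot is pushed by the fingers instead of being pumped (contact force between the fingers and ram above 4 N).
It fails at once if a bystander is shifted by more than 30 mm (distance of any of batten, tin, tray, mallet, pliers, tape from where it was at the start of the episode above 0.03 m).
It also fails if it takes over 62 s, if anything falls off the work surface, if the arm or the gripper's body presses on something with over 40 N, if the wrist force passes 120 N, or if a joint passes its speed limit or range.

## Working session

There is one attempt and no reset: what is moved stays moved. The work goes in short steps, Python scripts to look and compute and a tool call to move; the robot and the scene stay as the last step left them, time stands still between calls to the robot, and variables do not carry over. Pictures are saved under pics/ and viewed, at most 10 in all, crops included, and the job is handed in when it is done.

Besides the shell and the picture viewer there is one more tool, called after "Call:" as name(argument=value, ...), one argument or row to a line, values as JSON. play_rows: Moves the arm, as the interface text tells. Its arguments: {"type":"object","properties":{"series":{"type":"array"},"newtons":{"type":"number"}},"required":["series"]}

```bash
mkdir -p pics; ls
python3 - <<'E'
from bench import sensors, optics
import cv2,numpy as np
for n in("top","side"):
    s=optics.snapshot(n); cv2.imwrite(f"pics/{n}0.png",s["img"][:,:,::-1]); print(s["mtx"].round(1).tolist(),s["extrinsics"].round(3).tolist())
s=sensors.state();print({k:np.round(v,3).tolist() for k,v in s.items()})
E
```

```text
pics
[[516.8, 0.0, 281.8], [0.0, 516.8, 205.8], [0.0, 0.0, 1.0]] [[0.003, -1.0, 0.002, 0.051], [-0.989, -0.004, -0.15, 0.563], [0.15, -0.002, -0.989, 1.541], [0.0, 0.0, 0.0, 1.0]]
[[385.0, 0.0, 292.0], [0.0, 385.0, 209.6], [0.0, 0.0, 1.0]] [[1.0, -0.02, 0.021, -0.536], [0.003, -0.654, -0.757, 0.114], [0.029, 0.757, -0.653, 1.004], [0.0, 0.0, 0.0, 1.0]]
{'time_s': 0.1, 'q': [1.558, 0.385, 0.007, -0.0, -1.194, -0.259], 'qvel': [0.0, -0.002, 0.004, 0.001, 0.001, -0.0], 'tau': [-0.001, -39.169, 18.793, 4.232, 0.013, -0.0], 'tool_pos': [0.168, 0.602, 0.222], 'tcp_rot': [3.14, -0.0, -0.272], 'contact_force': [0.729, -0.033, 0.977], 'wrist_torque': [0.008, 0.026, 0.008], 'grip_force': 0.0, 'gripper_width': 0.087}
```

View pics/top0.png

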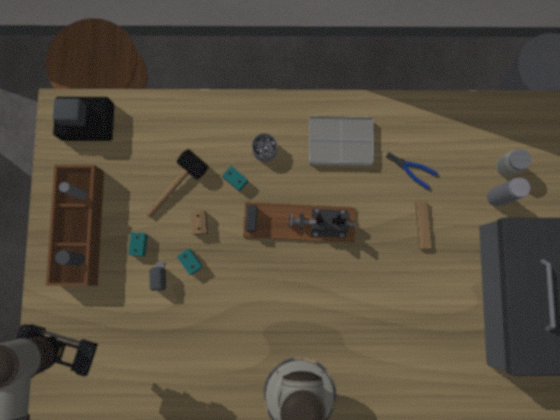

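View pics/side0.png

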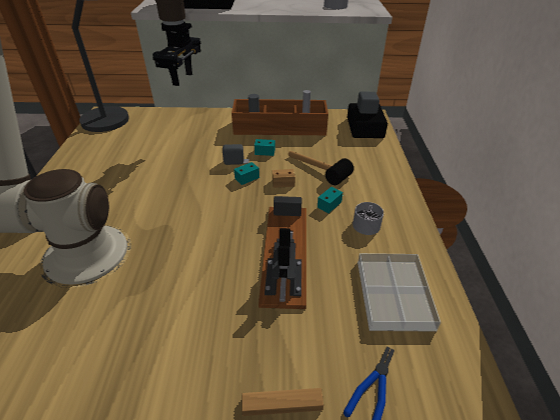

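The top view shows the block at (199,222), the clamp's jaw at (251,219) and the head and grips at about (329,222). The batten is at (424,225). The turquoise pieces are decoys. Next I'll enlarge the crops.

Run:
```python
import cv2,numpy as np
t=cv2.imread("pics/top0.png");s=cv2.imread("pics/side0.png")
g=lambda a:np.clip(a.astype(float)*1.7,0,255).astype(np.uint8)
a=cv2.resize(g(t[185:260,180:370]),None,fx=4,fy=4,interpolation=cv2.INTER_CUBIC)
b=cv2.resize(g(s[160:315,225:345]),None,fx=3.8,fy=3.8,interpolation=cv2.INTER_CUBIC)
cv2.imwrite("pics/tc.png",a);cv2.imwrite("pics/sc.png",b)
```

```text
(no output)
```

View pics/tc.png

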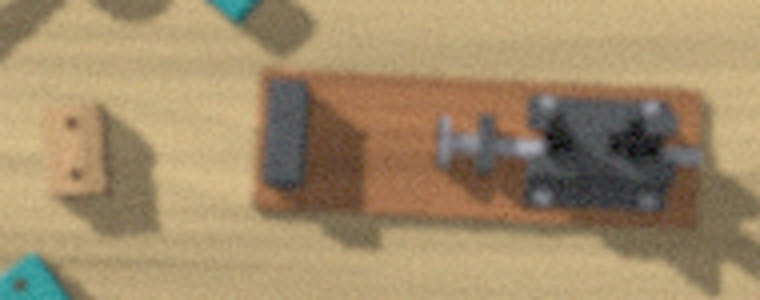

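View pics/sc.png

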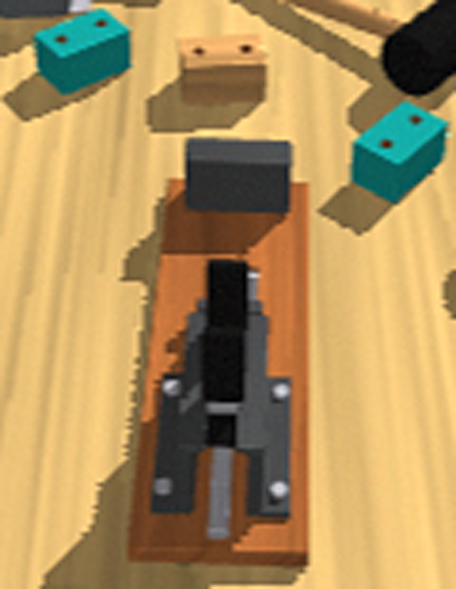

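The top crop shows the block's drill marks at (71,122) and (75,174), the jaw's top at about (285,133), the foot face at about (441,142), and the dark grips at about (560,138) and (632,140). The side crop agrees, with the marks at (198,51) and (246,49).

```bash
cat > h.py <<'E'
import cv2,numpy as np
from bench import sensors,optics
def cast(s,p,z):
    R=s["extrinsics"][:3,:3];t=s["extrinsics"][:3,3];c=-R.T@t
    p=np.atleast_2d(p).astype(float);d=np.c_[p,np.ones(len(p))]@np.linalg.inv(s["mtx"]).T@R
    return c+d*((z-c[2])/d[:,2])[:,None]
def proj(s,P):
    q=(np.c_[np.atleast_2d(P),np.ones(len(np.atleast_2d(P)))]@s["extrinsics"].T)[:,:3]@s["mtx"].T
    return q[:,:2]/q[:,2:]
E
python3 - <<'E'
from h import *
np.set_printoptions(precision=4,suppress=True)
T=optics.snapshot("top");S=optics.snapshot("side")
ct=lambda p:(np.array(p)+.5)/4-.5+[180,185]
cs=lambda p:(np.array(p)+.5)/3.8-.5+[225,160]
print("marks",cast(T,ct([[71,122],[75,174]]),.04),cast(S,cs([[198,51],[246,49]]),.04))
def comp(s,lo,hi,near,z):
    h=cv2.cvtColor(s["img"],cv2.COLOR_RGB2HSV);m=cv2.inRange(h,lo,hi)
    n,l,st,c=cv2.connectedComponentsWithStats(m);k=l[near[1]-2:near[1]+3,near[0]-2:near[0]+3];k=np.bincount(k[k>0]).argmax()
    pts=np.argwhere(l==k)[:,::-1].astype(np.float32)
    w=cast(s,pts,z)[:,:2].astype(np.float32)
    return cv2.minAreaRect(w),st[k]
for nm,s,p in(("T",T,(275,224)),("S",S,(302,260))):
    x=s["img"][p[1],p[0]];print(nm,x,cv2.cvtColor(x[None,None],cv2.COLOR_RGB2HSV))
    try:
        r,st=comp(s,(4,120,40),(13,255,255),p,.015);print("board",r,st)
    except Exception as e: print(e)
print("jaw top back corners",cast(T,ct([[268,82],[308,82],[302,188],[264,185]]),.065))
print("jaw side",cast(S,cs([[187,142],[290,143]]),.065))
print("grips",cast(T,ct([[560,138],[632,140]]),.14))
print("foot",cast(T,ct([[439,118],[439,167]]),.05))
E
```

```text
marks [[0.5329 0.3114 0.04  ]
 [0.493  0.3073 0.04  ]] [[0.4934 0.3083 0.04  ]
 [0.5336 0.3116 0.04  ]]
T [89 58 39] [[[ 11 143  89]]]
board ((0.5175238847732544, 0.03264754265546799), (0.20035742223262787, 0.10610710084438324), 87.34330749511719) [ 257  204   64   37 1012]
S [105  64  34] [[[ 13 172 105]]]
board ((0.5168042182922363, -0.005731925368309021), (0.3506177067756653, 0.1068953201174736), 87.41024780273438) [ 259  207   47  102 2258]
jaw top back corners [[0.5606 0.1595 0.065 ]
 [0.5607 0.1293 0.065 ]
 [0.4804 0.133  0.065 ]
 [0.4825 0.1615 0.065 ]]
jaw side [[0.4869 0.1562 0.065 ]
 [0.5639 0.1555 0.065 ]]
grips [[ 0.5095 -0.055   0.14  ]
 [ 0.5082 -0.1065  0.14  ]]
foot [[0.5357 0.0301 0.05  ]
 [0.4982 0.0301 0.05  ]]
```

Call:
play_rows(
  series=[
    [87,0.685,0.315,0,0],
    [87,0.685,0.315,0,0],
    [87,0.685,0.315,0,0],
    [87,0.685,0.315,0,0],
    [87,0.685,0.315,0,0],
    [87,0.685,0.315,0,0],
  ],
  newtons=15,
)

```text
time_s: 0.7
tool_pos: [0.3427, 0.4526, 0.2226]
tcp_rot: [3.14, -0.0, -0.275]
contact_force: [-0.2, 0.6, 0.4]
gripper_width: 0.0875
grip_force: 0.0
```

Call:
play_rows(
  series=[
    [87,0.685,0.315,0.2,-0.115],
    [87,0.685,0.315,0.2,-0.115],
    [87,0.685,0.315,0.2,-0.115],
    [87,0.685,0.315,0.2,-0.115],
    [87,0.685,0.315,0.2,-0.115],
    [87,0.685,0.315,0.2,-0.115],
    [87,0.685,0.315,0.2,-0.115],
    [87,0.685,0.315,0.2,-0.115],
  ],
)

```text
time_s: 1.37
tool_pos: [0.5137, 0.3077, 0.1613]
tcp_rot: [3.14, 0.002, 0.086]
contact_force: [-0.6, 1.1, 0.2]
gripper_width: 0.0872
grip_force: 0.0
```

```bash
cat >> h.py <<'E'
from scipy.spatial.transform import Rotation as Ro
def go(x,y,z,yaw):
    s=sensors.state();R=Ro.from_euler('xyz',s["tcp_rot"]);d=R.as_matrix().T@(np.array([x,y,z])-s["tool_pos"])
    t=-(yaw-s["tcp_rot"][2]);t=(t+np.pi/2)%np.pi-np.pi/2 if abs(t)>np.pi else t
    print("t",round(s["time_s"],2),"pos",np.round(s["tool_pos"],4),"rot",np.round(s["tcp_rot"],3),"q",np.round(s["q"],2),"F",np.round(s["contact_force"],1),"w",round(s["gripper_width"],4),s["grip_force"])
    print("shift units",np.round(d/.3,4),"turn",round(t/np.pi,4))
E
python3 - <<'E'
from h import *
go(.513,.3095,.011,.087)
E
```

```text
t 1.37 pos [0.5137 0.3077 0.1613] rot [3.14e+00 2.00e-03 8.60e-02] q [ 0.81  0.39 -0.14 -0.   -1.04  0.85] F [-0.6  1.1  0.2] w 0.0872 0.0
shift units [-0.001  -0.0068  0.501 ] turn -0.0004
```

Call:
play_rows(
  series=[
    [87,0,-0.006,0.12,0],
    [87,0,-0.006,0.24,0],
    [87,0,-0.006,0.36,0],
    [87,0,-0.006,0.44,0],
    [87,0,-0.006,0.5,0],
    [87,0,-0.006,0.5,0],
    [60,0,-0.006,0.5,0],
    [40,0,-0.006,0.5,0],
  ],
)

```text
time_s: 2.03
tool_pos: [0.5134, 0.3129, 0.0142]
tcp_rot: [-3.14, -0.002, 0.091]
contact_force: [-0.6, -0.0, 0.6]
gripper_width: 0.0801
grip_force: 0.0
```

Call:
play_rows(
  series=[
    [36,0,0,0,0],
    [36,0,0,0,0],
    [36,0,0,0,0],
    [36,0,0,0,0],
    [36,0,0,-0.1,0],
    [36,0,0,-0.2,0],
    [36,0,0,-0.3,0],
    [36,0,0,-0.4,0],
  ],
)

```text
time_s: 2.7
tool_pos: [0.5127, 0.3112, 0.1342]
tcp_rot: [3.142, -0.0, 0.089]
contact_force: [0.8, 0.3, 0.3]
gripper_width: 0.0372
grip_force: 0.0
```

Run:
```python
from h import *
go(.5195,.087,.131,-1.616)
T=optics.snapshot("top");cv2.imwrite("pics/g.png",T["img"][:,:,::-1])
S=optics.snapshot("side");a=np.clip(S["img"][130:300,200:380,::-1].astype(float)*1.5,0,255).astype(np.uint8);cv2.imwrite("pics/gs.png",cv2.resize(a,None,fx=3.3,fy=3.3))
```

```text
t 2.7 pos [0.5127 0.3112 0.1342] rot [ 3.142 -0.     0.089] q [ 0.82  0.42 -0.18  0.   -0.98  0.84] F [0.8 0.3 0.3] w 0.0372 0.0
shift units [-0.044   0.7462  0.0106] turn 0.5428
```

View pics/gs.png

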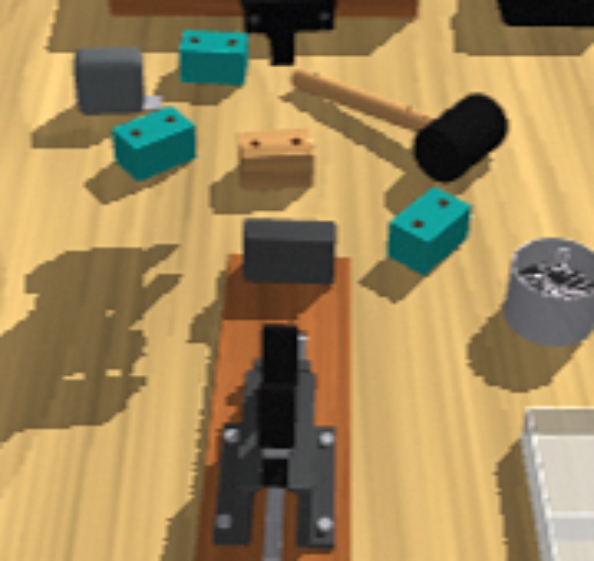

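The block still lies on the bench at crop (276,160). The fingers close slowly, at about 65 mm/s, and were not shut when the lift began. I'll reopen and allow more time.

Call:
play_rows(
  series=[
    [87,0,0,0,0],
    [87,0,0,0,0],
    [87,0,0,0,0],
    [87,0,0,0,0],
    [87,0,0,0,0],
    [87,0,0,0,0],
    [87,0,0,0,0],
    [87,0,0,0,0],
  ],
)

```text
time_s: 3.47
tool_pos: [0.5127, 0.3114, 0.1322]
tcp_rot: [3.141, 0.0, 0.089]
contact_force: [0.1, -0.0, -0.0]
gripper_width: 0.081
grip_force: 0.0
```

Call:
play_rows(
  series=[
    [87,0,0.003,0,0],
    [87,0,0.003,0.1,0],
    [87,0,0.003,0.2,0],
    [87,0,0.003,0.3,0],
    [87,0,0.003,0.37,0],
    [87,0,0.003,0.41,0],
    [87,0,0.003,0.41,0],
    [36,0,0.003,0.41,0],
  ],
)

```text
time_s: 4.13
tool_pos: [0.5128, 0.3104, 0.0092]
tcp_rot: [3.141, 0.001, 0.09]
contact_force: [0.0, -0.5, 0.4]
gripper_width: 0.0847
grip_force: 0.0
```

Call:
play_rows(
  series=[
    [36,0,0,0,0],
    [36,0,0,0,0],
    [36,0,0,0,0],
    [36,0,0,0,0],
    [36,0,0,0,0],
    [36,0,0,0,0],
    [36,0,0,0,0],
    [36,0,0,0,0],
  ],
)

```text
time_s: 4.8
tool_pos: [0.5129, 0.3106, 0.0098]
tcp_rot: [-3.142, -0.0, 0.09]
contact_force: [-0.1, 0.6, 1.3]
gripper_width: 0.0443
grip_force: 15.0
```

Call:
play_rows(
  series=[
    [36,0,0,0,0],
    [36,0,0,0,0],
    [36,0,0,0,0],
  ],
)

```text
time_s: 5.05
tool_pos: [0.5129, 0.3106, 0.0098]
tcp_rot: [-3.142, -0.0, 0.09]
contact_force: [-1.2, 0.7, 2.3]
gripper_width: 0.0439
grip_force: 15.0
```

Call:
play_rows(
  series=[
    [36,0,0,-0.08,0],
    [36,0,0,-0.18,0],
    [36,0,0,-0.28,0],
    [36,0,0,-0.38,0],
    [36,0,0,-0.4,0],
  ],
)

```text
time_s: 5.47
tool_pos: [0.5153, 0.3125, 0.1349]
tcp_rot: [-3.136, -0.008, 0.091]
contact_force: [0.5, 0.6, 0.4]
gripper_width: 0.0438
grip_force: 15.0
```

Call:
play_rows(
  series=[
    [36,-0.005,0.08,0,0.035],
    [36,-0.01,0.18,0,0.07],
    [36,-0.015,0.28,0,0.105],
    [36,-0.02,0.38,0,0.14],
    [36,-0.03,0.48,0,0.175],
    [36,-0.04,0.58,0,0.21],
    [36,-0.045,0.68,0,0.245],
    [36,-0.045,0.744,0,0.27],
  ],
)

```text
time_s: 6.13
tool_pos: [0.518, 0.0845, 0.1286]
tcp_rot: [3.139, 0.001, -0.766]
contact_force: [0.0, 0.9, -0.8]
gripper_width: 0.0438
grip_force: 15.0
```

Call:
play_rows(
  series=[
    [36,0,0,0,0.035],
    [36,0,0,0,0.07],
    [36,0,0,0,0.105],
    [36,0,0,0,0.14],
    [36,0,0,0,0.175],
    [36,0,0,0,0.21],
    [36,0,0,0,0.245],
    [36,0,0,0,0.273],
  ],
)

```text
time_s: 6.8
tool_pos: [0.5188, 0.0869, 0.1286]
tcp_rot: [3.14, -0.0, -1.622]
contact_force: [0.1, 0.3, -0.7]
gripper_width: 0.044
grip_force: 15.0
```

Run:
```python
from h import *
go(.5195,.087,.0275,-1.616)
```

```text
t 6.8 pos [0.5188 0.0869 0.1286] rot [ 3.14  -0.    -1.622] q [ 0.47  0.31 -0.36 -0.   -0.9  -0.53] F [ 0.1  0.3 -0.7] w 0.044 14.978597110603005
shift units [-0.0007 -0.0029  0.3368] turn -0.0019
```

Call:
play_rows(
  series=[
    [36,0,0,0.08,0],
    [36,0,0,0.16,0],
    [36,0,0,0.23,0],
    [36,0,0,0.28,0],
    [36,0,0,0.31,0],
    [36,0,0,0.33,0],
    [36,0,0,0.34,0],
    [36,0,0,0.342,0],
  ],
)

```text
time_s: 7.47
tool_pos: [0.5195, 0.0871, 0.0267]
tcp_rot: [3.141, -0.0, -1.616]
contact_force: [-0.3, -0.7, -0.7]
gripper_width: 0.044
grip_force: 15.0
```

Call:
play_rows(
  series=[
    [36,0,0,0,0],
    [36,0,0,0.002,0],
    [36,0,0,0.002,0],
  ],
)

```text
time_s: 7.72
tool_pos: [0.5198, 0.0873, 0.0271]
tcp_rot: [-3.14, 0.001, -1.616]
contact_force: [0.2, 0.1, -0.8]
gripper_width: 0.0436
grip_force: 15.0
```

Run:
```python
from h import *
go(.5195,.087,.0248,-1.616)
S=optics.snapshot("side");a=np.clip(S["img"][110:300,200:380,::-1].astype(float)*1.5,0,255).astype(np.uint8);cv2.imwrite("pics/p.png",cv2.resize(a,None,fx=3.1,fy=3.1))
```

```text
t 7.72 pos [0.5198 0.0873 0.0271] rot [-3.140e+00  1.000e-03 -1.616e+00] q [ 0.47  0.45 -0.47  0.   -0.65 -0.52] F [ 0.2  0.1 -0.8] w 0.0436 14.983606750611216
shift units [0.0009 0.001  0.0076] turn -0.0001
```

View pics/p.png

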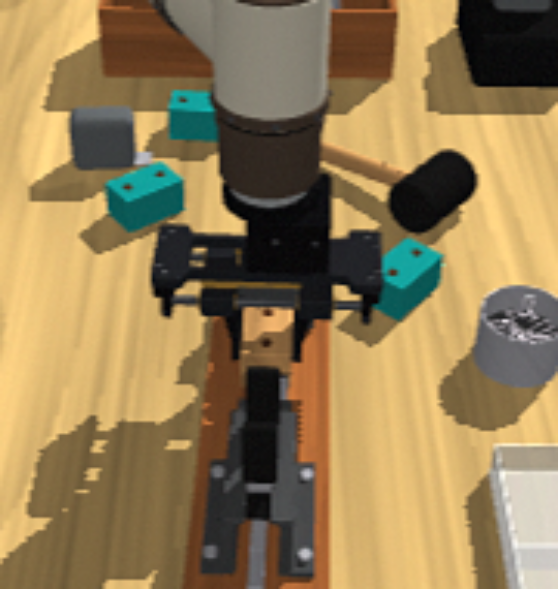

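The block sits in line over the board at crop (266,335), between the foot and the jaw, about 2 mm above the bed. I'll lower it, let go and rise.

Call:
play_rows(
  series=[
    [36,0,0,0.004,0],
    [36,0,0,0.007,0],
    [36,0,0,0.007,0],
    [60,0,0,0.007,0],
    [60,0,0,0.007,0],
    [70,0,0,0.007,0],
    [80,0,0,0.007,0],
    [87,0,0,0.007,0],
  ],
)

```text
time_s: 8.43
tool_pos: [0.5193, 0.087, 0.0241]
tcp_rot: [3.141, -0.0, -1.616]
contact_force: [0.4, -0.2, -0.1]
gripper_width: 0.0694
grip_force: 0.0
```

Call:
play_rows(
  series=[
    [87,0,0,0,0],
    [87,0,0,0,0],
    [87,0,0,-0.05,0],
    [87,0,0,-0.15,0],
    [87,0,0,-0.25,0],
    [87,0,0,-0.35,0],
    [87,0,0,-0.45,0],
    [87,0,0,-0.5,0],
  ],
)

```text
time_s: 9.1
tool_pos: [0.521, 0.0875, 0.1784]
tcp_rot: [-3.136, 0.002, -1.616]
contact_force: [0.3, 0.1, 0.4]
gripper_width: 0.0868
grip_force: 0.0
```

Call:
play_rows(
  series=[
    [87,0,0,0,-0.035],
    [87,0,0,0,-0.07],
    [87,0,0,0,-0.105],
    [87,0,0,0,-0.14],
    [87,0,0,0,-0.175],
    [87,0,0,0,-0.21],
    [87,0,0,0,-0.245],
    [87,0,0,0,-0.27],
  ],
)

```text
time_s: 9.77
tool_pos: [0.5192, 0.087, 0.1742]
tcp_rot: [3.141, 0.0, -0.763]
contact_force: [0.7, 0.6, -0.7]
gripper_width: 0.0868
grip_force: 0.0
```

Run:
```python
from h import *
go(.5105,-.082,.1,-.046)
T=optics.snapshot("top");S=optics.snapshot("side")
g=lambda a:np.clip(a.astype(float)*1.7,0,255).astype(np.uint8)[:,:,::-1]
a=cv2.resize(g(T["img"][185:260,230:370]),None,fx=4,fy=4,interpolation=cv2.INTER_CUBIC)
b=cv2.resize(g(S["img"][180:310,240:380]),None,fx=2.1,fy=2.1,interpolation=cv2.INTER_CUBIC)
b=cv2.resize(b,(300,273));c=np.zeros((573+0,560,3),np.uint8);c[:300]=a[:300];c[300:573,:300]=b
cv2.imwrite("pics/q.png",c)
```

```text
t 9.77 pos [0.5192 0.087  0.1742] rot [ 3.141  0.    -0.763] q [ 0.47  0.26 -0.3  -0.   -1.01  0.33] F [ 0.7  0.6 -0.7] w 0.0868 0.0
shift units [0.3685 0.4269 0.2472] turn -0.2283
```

View pics/q.png

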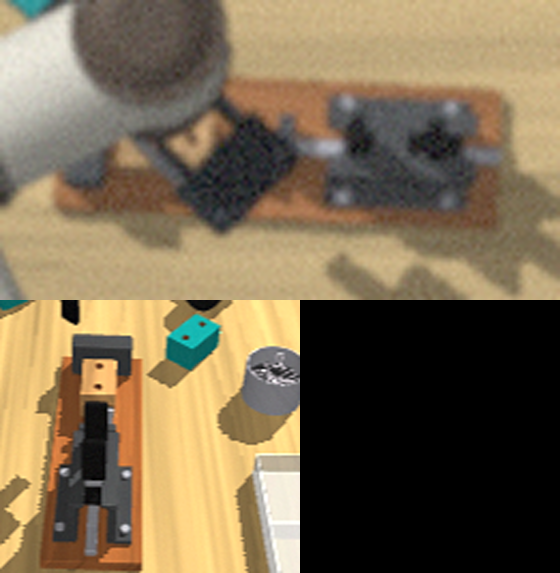

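The block lies lengthwise on the board, between jaw and foot (lower inset, about (98,380)), and the fingers are clear of it. Next I'll refine the grips' midpoint.

Run:
```python
from h import *
t=cv2.imread("pics/top0.png");s=cv2.imread("pics/side0.png")
T=optics.snapshot("top");S=optics.snapshot("side")
for nm,im,c,box in(("top",t,T,(200,245,310,350)),("side",s,S,(222,280,270,300))):
    y0,y1,x0,x1=box;r=im[y0:y1,x0:x1].max(2);
    m=(r<(22 if nm=="top" else 25)).astype(np.uint8);n,l,st,ce=cv2.connectedComponentsWithStats(m)
    for k in range(1,n):
        if st[k,4]>8:
            p=ce[k]+[x0,y0];a=st[k]+np.array([x0,y0,0,0,0]);print(nm,a,p.round(1),cast(c,p,.14).round(4),cast(c,p,.115).round(4), "topedge",cast(c,[a[0]+a[2]/2-.5,a[1]-.5],.14).round(4))
# predicted pixels of grips tops for hypothesis
for o in((.511,-.082),):
    o=np.array(o);u=np.array([.0453,.999]);
    P=[list(o+u*d)+[z] for d in(28.5e-3,-28.5e-3) for z in(.14,.084)]
    print(proj(T,P).round(1).tolist(),proj(S,P).round(1).tolist())
```

```text
top [317 218   6   5  12] [319.5 220.2] [[ 0.5062 -0.0546  0.14  ]] [[ 0.5093 -0.0565  0.115 ]] topedge [[ 0.5141 -0.0547  0.14  ]]
top [337 221   7   3  11] [340.  222.5] [[ 0.5001 -0.1132  0.14  ]] [[ 0.5031 -0.1161  0.115 ]] topedge [[ 0.5057 -0.1133  0.14  ]]
side [277 229  13  37 407] [283.5 247.6] [[ 0.5129 -0.1123  0.14  ]] [[ 0.5131 -0.0886  0.115 ]] topedge [[ 0.512  -0.0519  0.14  ]]
side [278 269   9   9  66] [282.6 272.7] [[ 0.5109 -0.183   0.14  ]] [[ 0.5111 -0.1621  0.115 ]] topedge [[ 0.5097 -0.1718  0.14  ]]
[[319.1, 218.1], [317.7, 220.5], [339.0, 219.1], [336.9, 221.4]] [[283.1, 229.0], [283.0, 245.9], [282.0, 247.0], [281.9, 263.9]]
```

Call:
play_rows(
  series=[
    [87,0.06,0.07,0,-0.035],
    [87,0.12,0.14,0,-0.07],
    [87,0.18,0.21,0,-0.105],
    [87,0.24,0.28,0,-0.14],
    [87,0.3,0.35,0,-0.175],
    [87,0.36,0.4,0,-0.21],
    [87,0.368,0.427,0,-0.228],
    [87,0.368,0.427,0,-0.228],
  ],
)

```text
time_s: 10.63
tool_pos: [0.509, -0.0835, 0.1741]
tcp_rot: [3.142, 0.001, -0.056]
contact_force: [0.1, -0.1, 0.1]
gripper_width: 0.0869
grip_force: 0.0
```

Call:
play_rows(
  series=[
    [87,0.005,0,0.05,0],
    [87,0.009,0,0.1,0],
    [87,0.009,0,0.15,0],
    [87,0.009,0,0.2,0],
    [87,0.009,0,0.24,0],
    [87,0.009,0,0.255,0],
    [87,0.009,0,0.258,0],
    [87,0.009,0,0.258,0],
  ],
  newtons=5,
)

```text
time_s: 11.3
tool_pos: [0.5128, -0.0816, 0.097]
tcp_rot: [3.141, -0.0, -0.052]
contact_force: [0.6, 0.4, -0.4]
gripper_width: 0.087
grip_force: 0.0
```

Run:
```python
from h import *
go(.512,-.0835,.097,-.046)
S=optics.snapshot("side");a=np.clip(S["img"][180:320,210:360,::-1].astype(float)*1.6,0,255).astype(np.uint8);cv2.imwrite("pics/d.png",cv2.resize(a,None,fx=4,fy=4,interpolation=cv2.INTER_CUBIC))
```

```text
t 11.3 pos [ 0.5128 -0.0816  0.097 ] rot [ 3.141 -0.    -0.052] q [ 0.16  0.34 -0.42  0.   -0.81  1.36] F [ 0.6  0.4 -0.4] w 0.087 0.0
shift units [-0.0022  0.0066  0.0001] turn -0.002
```

View pics/d.png

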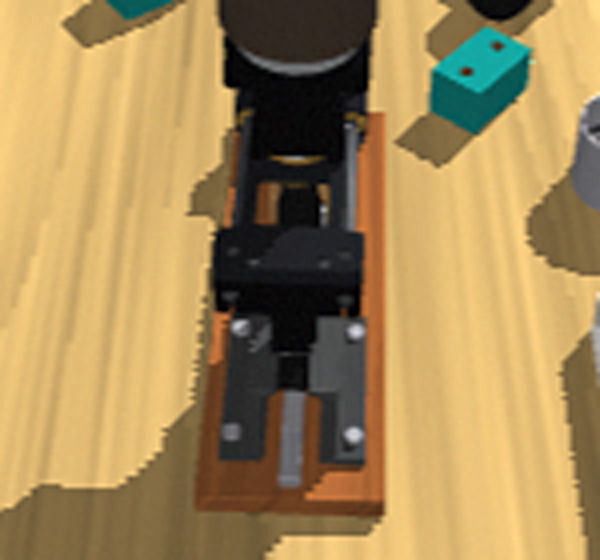

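Both fingers straddle the grips with the head clear below. I'll pump with a limited grip force. At 12 N the spring cannot be over-pressed.

Call:
play_rows(
  series=[
    [45,0,0.003,0,0],
    [45,0,0.003,0,0],
    [45,0,0.003,0,0],
    [45,0,0.003,0,0],
    [45,0,0.003,0,0],
    [45,0,0.003,0,0],
    [45,0,0.003,0,0],
    [45,0,0.003,0,0],
  ],
  newtons=12,
)

```text
time_s: 12.02
tool_pos: [0.5128, -0.0813, 0.0973]
tcp_rot: [-3.139, -0.001, -0.051]
contact_force: [-1.4, 8.8, 4.2]
gripper_width: 0.047
grip_force: 9.1
```

Call:
play_rows(
  series=[
    [45,0,0,0,0],
    [45,0,0,0,0],
    [45,0,0,0,0],
    [45,0,0,0,0],
  ],
)

```text
time_s: 12.35
tool_pos: [0.5128, -0.0813, 0.0973]
tcp_rot: [-3.14, -0.001, -0.052]
contact_force: [-1.2, 8.3, 3.0]
gripper_width: 0.0454
grip_force: 9.1
```

Run:
```python
from h import *
go(.512,-.0835,.097,-.046)
```

```text
t 12.35 pos [ 0.5128 -0.0813  0.0973] rot [-3.14e+00 -1.00e-03 -5.20e-02] q [ 0.15  0.34 -0.42 -0.   -0.81  1.37] F [-1.2  8.3  3. ] w 0.0454 9.131979934645642
shift units [-0.0023  0.0076  0.001 ] turn -0.0018
```

Call:
play_rows(
  series=[
    [74,0,-0.003,0,0],
    [74,0,-0.003,0,0],
    [74,0,-0.003,0,0],
    [74,0,-0.003,0,0],
    [74,0,-0.003,0,0],
    [74,0,-0.003,0,0],
    [74,0,-0.003,0,0],
    [74,0,-0.003,0,0],
  ],
)

```text
time_s: 13.02
tool_pos: [0.512, -0.0825, 0.0965]
tcp_rot: [3.141, 0.001, -0.052]
contact_force: [0.5, -0.1, -0.1]
gripper_width: 0.0731
grip_force: 0.0
```

Call:
play_rows(
  series=[
    [45,0,0,0,0],
    [45,0,0,0,0],
    [45,0,0,0,0],
    [45,0,0,0,0],
    [45,0,0,0,0],
    [45,0,0,0,0],
    [45,0,0,0,0],
    [45,0,0,0,0],
  ],
)

```text
time_s: 13.68
tool_pos: [0.5123, -0.0812, 0.0966]
tcp_rot: [-3.141, 0.0, -0.052]
contact_force: [-0.0, 5.5, -0.2]
gripper_width: 0.0454
grip_force: 9.1
```

Run:
```python
from h import *
go(.512,-.0835,.097,-.046)
S=optics.snapshot("side");T=optics.snapshot("top")
g=lambda a:np.clip(a.astype(float)*1.8,0,255).astype(np.uint8)[:,:,::-1]
a=cv2.resize(g(T["img"][190:255,235:345]),(550,325),interpolation=cv2.INTER_CUBIC);b=cv2.resize(g(S["img"][185:255,255:325]),(250,250),interpolation=cv2.INTER_CUBIC)
c=np.zeros((325,800,3),np.uint8);c[:,:550]=a;c[:250,550:]=b;cv2.imwrite("pics/e.png",c)
```

```text
t 13.68 pos [ 0.5123 -0.0812  0.0966] rot [-3.141  0.    -0.052] q [ 0.16  0.34 -0.42 -0.   -0.81  1.36] F [-0.   5.5 -0.2] w 0.0454 9.113368925900431
shift units [-0.0006  0.0076 -0.0012] turn -0.0018
```

View pics/e.png

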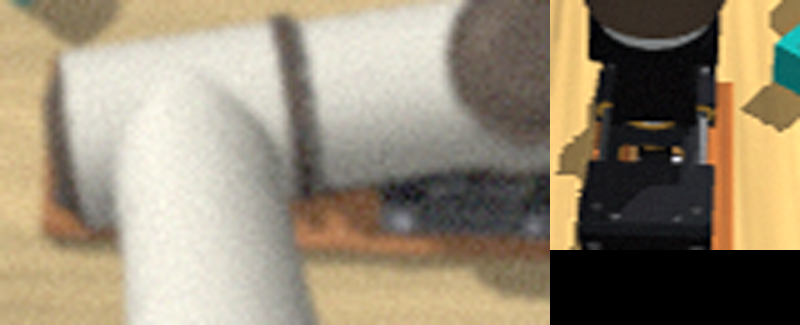

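The arm hides the block and foot in both views, so I'll go on by grip force and opening, one stroke at a time.

Call:
play_rows(
  series=[
    [74,0,-0.002,0,0],
    [74,0,-0.002,0,0],
    [74,0,-0.002,0,0],
    [74,0,-0.002,0,0],
    [74,0,-0.002,0,0],
    [74,0,-0.002,0,0],
    [74,0,-0.002,0,0],
    [74,0,-0.002,0,0],
  ],
)

```text
time_s: 14.45
tool_pos: [0.5127, -0.0818, 0.0971]
tcp_rot: [3.141, -0.001, -0.052]
contact_force: [0.1, 0.6, -0.1]
gripper_width: 0.0737
grip_force: 0.0
```

Call:
play_rows(
  series=[
    [45,0,0,0,0],
    [45,0,0,0,0],
    [45,0,0,0,0],
    [45,0,0,0,0],
    [45,0,0,0,0],
    [45,0,0,0,0],
    [45,0,0,0,0],
    [45,0,0,0,0],
  ],
)

```text
time_s: 15.12
tool_pos: [0.5126, -0.0812, 0.097]
tcp_rot: [-3.141, -0.0, -0.052]
contact_force: [-0.3, 2.7, 2.4]
gripper_width: 0.0458
grip_force: 9.1
```

Call:
play_rows(
  series=[
    [45,0,0,0,0],
    [45,0,0,0,0],
    [45,0,0,0,0],
  ],
)

```text
time_s: 15.37
tool_pos: [0.5126, -0.0812, 0.097]
tcp_rot: [-3.141, -0.0, -0.052]
contact_force: [-1.2, 2.5, 2.9]
gripper_width: 0.0453
grip_force: 9.1
```

Call:
play_rows(
  series=[
    [74,0,-0.001,0,0],
    [74,0,-0.001,0,0],
    [74,0,-0.001,0,0],
    [74,0,-0.001,0,0],
    [74,0,-0.001,0,0],
    [74,0,-0.001,0,0],
    [74,0,-0.001,0,0],
    [74,0,-0.001,0,0],
  ],
)

```text
time_s: 16.03
tool_pos: [0.5122, -0.0813, 0.0966]
tcp_rot: [3.141, 0.001, -0.052]
contact_force: [1.2, 0.2, -0.1]
gripper_width: 0.0737
grip_force: 0.0
```

Call:
play_rows(
  series=[
    [60,0,0,0,0],
    [58,0,0,0,0],
    [56,0,0,0,0],
    [54,0,0,0,0],
    [52,0,0,0,0],
    [50,0,0,0,0],
    [48,0,0,0,0],
    [46,0,0,0,0],
  ],
  newtons=13,
)

```text
time_s: 16.7
tool_pos: [0.5124, -0.0811, 0.0968]
tcp_rot: [3.141, 0.0, -0.052]
contact_force: [-0.9, -0.9, -0.2]
gripper_width: 0.048
grip_force: 9.0
```

Call:
play_rows(
  series=[
    [46,0,0,0,0],
    [46,0,0,0,0],
    [46,0,0,0,0],
    [46,0,0,0,0],
  ],
)

```text
time_s: 17.03
tool_pos: [0.5124, -0.0811, 0.0968]
tcp_rot: [3.141, 0.0, -0.052]
contact_force: [0.4, -1.5, -1.7]
gripper_width: 0.0463
grip_force: 9.3
```

Call:
play_rows(
  series=[
    [74,0,0,0,0],
    [74,0,0,0,0],
    [74,0,0,0,0],
    [74,0,0,0,0],
    [74,0,0,0,0],
    [74,0,0,0,0],
    [74,0,0,0,0],
    [74,0,0,0,0],
  ],
)

```text
time_s: 17.7
tool_pos: [0.5128, -0.0809, 0.0971]
tcp_rot: [-3.141, -0.001, -0.052]
contact_force: [-0.3, 0.5, -0.2]
gripper_width: 0.0737
grip_force: 0.0
```

Call:
play_rows(
  series=[
    [64,0,0,0,0],
    [63,0,0,0,0],
    [62,0,0,0,0],
    [61,0,0,0,0],
    [60,0,0,0,0],
    [59,0,0,0,0],
    [58,0,0,0,0],
    [57,0,0,0,0],
  ],
)

```text
time_s: 18.37
tool_pos: [0.5126, -0.0811, 0.097]
tcp_rot: [3.141, -0.0, -0.052]
contact_force: [0.5, -0.9, 0.4]
gripper_width: 0.0578
grip_force: 4.2
```

Call:
play_rows(
  series=[
    [56,0,0,0,0],
    [55,0,0,0,0],
    [54,0,0,0,0],
    [53,0,0,0,0],
    [53,0,0,0,0],
    [53,0,0,0,0],
  ],
)

```text
time_s: 18.87
tool_pos: [0.5126, -0.0811, 0.097]
tcp_rot: [3.141, -0.0, -0.052]
contact_force: [-0.3, -2.1, 1.7]
gripper_width: 0.0537
grip_force: 8.8
```

Call:
play_rows(
  series=[
    [52,0,0,0,0],
    [51,0,0,0,0],
    [50,0,0,0,0],
    [50,0,0,0,0],
    [50,0,0,0,0],
    [50,0,0,0,0],
  ],
)

```text
time_s: 19.37
tool_pos: [0.5126, -0.0811, 0.097]
tcp_rot: [3.141, -0.0, -0.052]
contact_force: [-0.2, -2.2, 2.8]
gripper_width: 0.0503
grip_force: 9.0
```

Call:
play_rows(
  series=[
    [49,0,0,0,0],
    [48,0,0,0,0],
    [47,0,0,0,0],
    [46,0,0,0,0],
    [46,0,0,0,0],
    [46,0,0,0,0],
  ],
)

```text
time_s: 19.87
tool_pos: [0.5126, -0.0811, 0.097]
tcp_rot: [3.142, -0.0, -0.052]
contact_force: [-0.5, -3.2, 2.9]
gripper_width: 0.0463
grip_force: 9.3
```

Call:
play_rows(
  series=[
    [74,0,0,0,0],
    [74,0,0,0,0],
    [74,0,0,0,0],
    [74,0,0,0,0],
    [74,0,0,0,0],
    [74,0,0,0,0],
    [74,0,0,0,0],
    [74,0,0,0,0],
  ],
)

```text
time_s: 20.53
tool_pos: [0.5121, -0.0807, 0.0964]
tcp_rot: [-3.141, 0.001, -0.052]
contact_force: [0.6, 0.9, 0.4]
gripper_width: 0.0737
grip_force: 0.0
```

Call:
play_rows(
  series=[
    [62,0,0,0,0],
    [60,0,0,0,0],
    [58,0,0,0,0],
    [56,0,0,0,0],
    [55,0,0,0,0],
    [54,0,0,0,0],
    [54,0,0,0,0],
    [54,0,0,0,0],
  ],
)

```text
time_s: 21.2
tool_pos: [0.5124, -0.0811, 0.0967]
tcp_rot: [3.141, 0.0, -0.052]
contact_force: [0.6, -1.8, -1.1]
gripper_width: 0.0547
grip_force: 8.7
```

Call:
play_rows(
  series=[
    [53,0,0,0,0],
    [52,0,0,0,0],
    [51,0,0,0,0],
    [50,0,0,0,0],
    [50,0,0,0,0],
    [50,0,0,0,0],
  ],
)

```text
time_s: 21.7
tool_pos: [0.5124, -0.0811, 0.0968]
tcp_rot: [3.141, 0.0, -0.052]
contact_force: [-0.0, -2.0, -1.8]
gripper_width: 0.0503
grip_force: 9.0
```

Call:
play_rows(
  series=[
    [49,0,0,0,0],
    [48,0,0,0,0],
    [47,0,0,0,0],
    [46,0,0,0,0],
    [46,0,0,0,0],
    [46,0,0,0,0],
  ],
)

```text
time_s: 22.2
tool_pos: [0.5123, -0.0811, 0.0968]
tcp_rot: [3.141, 0.0, -0.052]
contact_force: [0.0, -1.8, -3.1]
gripper_width: 0.0463
grip_force: 9.3
```

Call:
play_rows(
  series=[
    [45,0,0,0,0],
    [44,0,0,0,0],
    [43,0,0,0,0],
    [42,0,0,0,0],
    [42,0,0,0,0],
    [42,0,0,0,0],
  ],
)

```text
time_s: 22.7
tool_pos: [0.5124, -0.0811, 0.0968]
tcp_rot: [3.142, 0.0, -0.052]
contact_force: [0.9, -3.3, -3.1]
gripper_width: 0.0439
grip_force: 13.0
```

Call:
play_rows(
  series=[
    [74,0,0,0,0],
    [74,0,0,0,0],
    [74,0,0,0,0],
    [74,0,0,0,0],
    [74,0,0,0,0],
    [74,0,0,0,0],
    [74,0,0,0,0],
    [74,0,0,0,0],
  ],
)

```text
time_s: 23.37
tool_pos: [0.5132, -0.0807, 0.0973]
tcp_rot: [-3.141, -0.002, -0.052]
contact_force: [-0.3, 0.2, 0.5]
gripper_width: 0.0732
grip_force: 0.0
```

Call:
play_rows(
  series=[
    [66,0,0,0,0],
    [65,0,0,0,0],
    [65,0,0,0,0],
    [65,0,0,0,0],
  ],
)

```text
time_s: 23.7
tool_pos: [0.5127, -0.0811, 0.097]
tcp_rot: [3.141, -0.0, -0.052]
contact_force: [0.4, -0.8, 0.7]
gripper_width: 0.0653
grip_force: 3.2
```

Call:
play_rows(
  series=[
    [64,0,0,0,0],
    [63,0,0,0,0],
    [62,0,0,0,0],
    [62,0,0,0,0],
  ],
)

```text
time_s: 24.03
tool_pos: [0.5127, -0.0811, 0.097]
tcp_rot: [3.141, -0.0, -0.052]
contact_force: [1.1, -2.0, 2.1]
gripper_width: 0.0625
grip_force: 9.0
```

Call:
play_rows(
  series=[
    [61,0,0,0,0],
    [60,0,0,0,0],
    [59,0,0,0,0],
    [59,0,0,0,0],
  ],
)

```text
time_s: 24.37
tool_pos: [0.5127, -0.0812, 0.0971]
tcp_rot: [3.141, -0.001, -0.052]
contact_force: [0.7, -0.3, 2.4]
gripper_width: 0.0598
grip_force: 10.2
```

Call:
play_rows(
  series=[
    [58,0,0,0,0],
    [57,0,0,0,0],
    [56,0,0,0,0],
    [56,0,0,0,0],
  ],
)

```text
time_s: 24.7
tool_pos: [0.5127, -0.0811, 0.0971]
tcp_rot: [3.141, -0.001, -0.052]
contact_force: [1.4, -2.0, 3.7]
gripper_width: 0.0564
grip_force: 11.4
```

The foot now meets resistance, with the slope matching its spring. It is pressed in about 4 mm, so roughly 3 mm more will do.

Call:
play_rows(
  series=[
    [55,0,0,0,0],
    [54,0,0,0,0],
    [53,0,0,0,0],
    [52,0,0,0,0],
    [51,0,0,0,0],
    [50,0,0,0,0],
    [50,0,0,0,0],
    [50,0,0,0,0],
  ],
  newtons=15,
)

```text
time_s: 25.37
tool_pos: [0.5127, -0.0811, 0.097]
tcp_rot: [3.141, -0.0, -0.052]
contact_force: [-0.6, -3.7, 5.2]
gripper_width: 0.0503
grip_force: 14.0
```

Call:
play_rows(
  series=[
    [50,0,0,0,0],
    [50,0,0,0,0],
    [50,0,0,0,0],
    [50,0,0,0,0],
  ],
)

```text
time_s: 25.7
tool_pos: [0.5127, -0.0811, 0.097]
tcp_rot: [3.141, -0.0, -0.052]
contact_force: [1.0, -3.5, 4.6]
gripper_width: 0.0505
grip_force: 14.0
```

Run:
```python
from h import *
go(.512,-.0835,.097,-.046)
S=optics.snapshot("side");a=np.clip(S["img"][170:270,240:340,::-1].astype(float)*1.8,0,255).astype(np.uint8);cv2.imwrite("pics/f.png",cv2.resize(a,None,fx=6,fy=6,interpolation=cv2.INTER_CUBIC))
```

```text
t 25.7 pos [ 0.5127 -0.0811  0.097 ] rot [ 3.141 -0.    -0.052] q [ 0.16  0.34 -0.42  0.   -0.81  1.36] F [ 1.  -3.5  4.6] w 0.0505 14.025551320519298
shift units [-0.0018  0.008   0.0001] turn -0.0018
```

View pics/f.png

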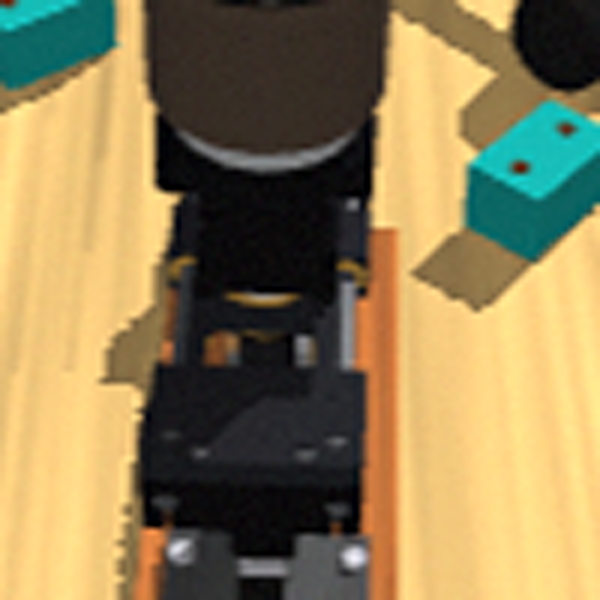

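The view shows the fingers still squeezing the grips. The gripper hides the block, and only the foot plate shows through the gap at (300,345). The 14 N grip force at 50 mm opening implies about 7 mm of foot squeeze, so I'll hand in.

```bash
python3 -c "
from bench import ticket
print(ticket.hand_in())"
```

```text
the job is handed in; nothing more can be done
None
```

I handed the job in at about 26 s with the grips still squeezed at 14 N, which I estimate puts the foot's spring about 7 mm in. The block was seen lying in the clamp after I let go, but the arm hid it during pumping, so its final seat against the jaw is judged from the force readings, and no verdict came back.

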